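Reload the tube-sawing jig

TASK

Set up the tube-sawing jig for the next cut: turn back the lock collars you need, draw the old offcuts (short pieces without a groove) out of their bores and lay them in the steel tray, then slide every grooved brass tube on the bench into a bore of its own, longer end first, until its groove is level with the front face of the lock collar, and turn that collar to its locked mark. Do not disturb the caliper, the file or the loupe.

Things in the scene. Friction and masses are not known exactly. Their poses are not given: they have to be found in the camera images.
- tube0: brass tube, 110 mm long, 16 mm outside diameter, about 50 g, lying on the bench; a 3 mm wide dark groove runs round it 65 mm from one end (the end that goes into the jig) and 45 mm from the other. Origin: on the tube's axis at the middle of the groove. x axis: along the tube towards the end that goes in (the tube may be rolled about x to any angle). None if this start has fewer tubes
- tube1: brass tube, 110 mm long, 16 mm outside diameter, about 50 g, lying on the bench; a 3 mm wide dark groove runs round it 65 mm from one end (the end that goes into the jig) and 45 mm from the other. Origin: on the tube's axis at the middle of the groove. x axis: along the tube towards the end that goes in (the tube may be rolled about x to any angle). None if this start has fewer tubes
- tube2: brass tube, 110 mm long, 16 mm outside diameter, about 50 g, lying on the bench; a 3 mm wide dark groove runs round it 65 mm from one end (the end that goes into the jig) and 45 mm from the other. Origin: on the tube's axis at the middle of the groove. x axis: along the tube towards the end that goes in (the tube may be rolled about x to any angle). None if this start has fewer tubes
- tube0_end (a point): centre of the end of tube0 that goes into the jig, on its axis, 65 mm from the middle of the groove
- tube1_end (a point): centre of the end of tube1 that goes into the jig, on its axis, 65 mm from the middle of the groove
- tube2_end (a point): centre of the end of tube2 that goes into the jig, on its axis, 65 mm from the middle of the groove
- offcut0: short brass offcut without a groove, 75 mm long, 16 mm diameter, about 35 g, left from the last job, clamped in one bore of the jig (offcut0 in station0 and so on; one or two are present, the others are None) with about 37 to 46 mm sticking out towards the robot. Origin: its centre; x axis along its length
- offcut1: short brass offcut without a groove, 75 mm long, 16 mm diameter, about 35 g, left from the last job, clamped in one bore of the jig (offcut0 in station0 and so on; one or two are present, the others are None) with about 37 to 46 mm sticking out towards the robot. Origin: its centre; x axis along its length
- offcut2: short brass offcut without a groove, 75 mm long, 16 mm diameter, about 35 g, left from the last job, clamped in one bore of the jig (offcut0 in station0 and so on; one or two are present, the others are None) with about 37 to 46 mm sticking out towards the robot. Origin: its centre; x axis along its length
- station0 (a point): centre of the mouth of the left bore of the jig, in the plane of the front face of its lock collar, 48 mm over the bench. x: into the bore (level, away from the robot); y: to the left along the row of bores; z up. The bore is a round through hole of 19 mm with a coned mouth; a tube's groove must come to x = 0 here. Station0 is the left one seen from the robot, station2 the right one, 92 mm apart. A tube at rest in the bore lies about 1.5 mm below this axis
- station1 (a point): centre of the mouth of the middle bore of the jig, in the plane of the front face of its lock collar, 48 mm over the bench. x: into the bore (level, away from the robot); y: to the left along the row of bores; z up. The bore is a round through hole of 19 mm with a coned mouth; a tube's groove must come to x = 0 here. Station0 is the left one seen from the robot, station2 the right one, 92 mm apart. A tube at rest in the bore lies about 1.5 mm below this axis
- station2 (a point): centre of the mouth of the right bore of the jig, in the plane of the front face of its lock collar, 48 mm over the bench. x: into the bore (level, away from the robot); y: to the left along the row of bores; z up. The bore is a round through hole of 19 mm with a coned mouth; a tube's groove must come to x = 0 here. Station0 is the left one seen from the robot, station2 the right one, 92 mm apart. A tube at rest in the bore lies about 1.5 mm below this axis
- collar0 (a joint): turn of the left lock collar, rad: 0 = open (lever leans 30 deg left of upright, seen from the robot), 1.05 = locked mark (leans 30 deg right, at the solid dot), stop at 1.10. Stiff: 1.5 N at the ball, 3 N over the last part with a tube; stays where left. It is eccentric: below 0.3 tubes slide freely, from 0.7 its cam pad clamps the tube or bars an empty bore, past 0.95 it is over centre and holds
- collar1 (a joint): turn of the middle lock collar, rad: 0 = open (lever leans 30 deg left of upright, seen from the robot), 1.05 = locked mark (leans 30 deg right, at the solid dot), stop at 1.10. Stiff: 1.5 N at the ball, 3 N over the last part with a tube; stays where left. It is eccentric: below 0.3 tubes slide freely, from 0.7 its cam pad clamps the tube or bars an empty bore, past 0.95 it is over centre and holds
- collar2 (a joint): turn of the right lock collar, rad: 0 = open (lever leans 30 deg left of upright, seen from the robot), 1.05 = locked mark (leans 30 deg right, at the solid dot), stop at 1.10. Stiff: 1.5 N at the ball, 3 N over the last part with a tube; stays where left. It is eccentric: below 0.3 tubes slide freely, from 0.7 its cam pad clamps the tube or bars an empty bore, past 0.95 it is over centre and holds
- lever0 (a point): centre of the 12 mm black ball at the end of the lever of the left lock collar; 6 mm behind the collar's front face, 40 mm from the collar's axis, which runs along the bore direction 6 mm below the bore's axis. The ball may be pushed sideways or pinched
- lever1 (a point): centre of the 12 mm black ball at the end of the lever of the middle lock collar; 6 mm behind the collar's front face, 40 mm from the collar's axis, which runs along the bore direction 6 mm below the bore's axis. The ball may be pushed sideways or pinched
- lever2 (a point): centre of the 12 mm black ball at the end of the lever of the right lock collar; 6 mm behind the collar's front face, 40 mm from the collar's axis, which runs along the bore direction 6 mm below the bore's axis. The ball may be pushed sideways or pinched
- jig: tube-sawing jig bolted to the bench: aluminium block 250 mm wide (its y), 72 mm high, with three level bores and a dark lock collar (44 mm diameter, 12 mm thick) before each. Collar faces at x = 0, block from x = 13 to 60 mm. Origin: on the bench under the middle bore's mouth; x into the bores, z up. A tall blue cabinet stands behind the bench's middle, from 0.63 m out
- tray: loose open steel offcut tray, 0.3 kg, 150 mm (its x) by 130 mm (its y) outside, 30 mm high, walls and floor 3 mm. Origin: centre of its underside
- caliper: vernier caliper lying flat, 200 mm long, 49 mm wide, origin under its middle, long axis y; bystander
- half_round_file: hand file with a wooden handle, 220 mm long, 17 mm thick, origin under its middle, long axis y; bystander
- loupe: black folding loupe, 71 mm long, 28 mm wide, 17 mm high, long axis y; bystander
Things that resemble listed ones, but are neither listed nor needed, are in the scene too. Leave any orange look-alike of the tube0 alone.

How it is judged:
By the outcome, as a careful person would: the job done as asked, in the order asked, and still so for the second after the job is handed in, with the robot touching nothing.
Of tube0, tube1, tube2 only 2 to 3 are there at a start; the rules pass over those that are not, and their reading is None.
Of offcut0, offcut1, offcut2 only 1 to 2 are there at a start; the rules pass over those that are not, and their reading is None.
At some moment in a run one of tray may be knocked a few centimetres aside while the robot is not near it.
Once in a run the grip may slacken for a moment while it holds something.
It also fails if it takes over 210 s, if anything falls off the work surface, if the arm or the gripper's body presses on something with over 40 N, if the wrist force passes 120 N, or if a joint passes its speed limit or range.

ROBOT

A 7-joint arm with a two-finger parallel gripper is mounted at the origin on a cart in front of the work surface, level with it; the furniture and walls round the work are solid. World frame = base frame: x ahead of the robot, y to its left, z up, the work surface at z = 0. Lengths are in m, angles in rad, forces in N, time in s.
With the tool pointing down it reaches from about 0.4 to 0.85 m from the base axis. Payload 10.4 kg.
Tool frame: the origin (TCP) lies midway between the tips of the shut fingers; the grasp point (between the pads) lies 19 mm behind it; z points along the fingers, y is the line along which they close (so a half turn about z gives the same grasp; the last joint's range is limited). The gripper opens to 87 mm and grips with 3 to 60 N. Pads are 19 mm wide; open, the fingers measure 117 mm over their backs; the gripper's body (75 mm by 190 mm) begins 51 mm behind the grasp point.
Start: joints at [-0.023, 0.332, -0.065, 1.46, 0.022, 1.35, -0.088], TCP at [0.625, 0, 0.223] pointing down, gripper open.
Joint ranges: [-2.6, 2.6], [-0.5, 2.12], [-1.47, 1.34], [0.16, 2.42], [-1.27, 4.41], [0.06, 2.06], [-2.6, 2.6]. Speed limits (rad/s): [2.22, 2.22, 2.79, 2.79, 3.14, 3.14, 3.14].

INTERFACE

Orientations are given as a unit quaternion [x, y, z, w].
In Python, from bench import r gives the robot as it stands.
- The arm moves only by the tool arm_command, never from a script. Its arguments are lists of equal length, an entry for each row: "xyz": the shift along the world's x, y, z in m, a list of three; "rot": the turn, a rotation vector about the world's x, y, z in rad, a list of three. In form: {"xyz": [[tx, ty, tz], ...], "rot": [[ax, ay, az], ...]}. A call has 1 to 20 rows; each row is the pose to reach, as a shift and turn from the pose commanded when the call began; what a row does not reach only later rows make up. A row lasts 1/12 s, in which the tool goes at most 41.7 mm and 7.16 degrees, less where a joint would pass 70% of its speed; a pose out of reach is approached as far as the arm can. A call with a gripper value outside its range is refused whole. "grip" is the opening, from 0 (shut) to 1 (fully open), set as the call begins (left out, the last holds). The fingers move at their own pace and stop on an object; "squeeze" is the grip in N (left out, the last holds). Time passes only in rows, so rows that repeat a pose let the fingers close. It gives the time, the measured TCP pose, the force, the opening and the grip force at its end, in the units of the state.
- r.read_state(): the state, without advancing time (a new reading comes with each control period).
- r.camera(name): name is "scene" or "side" or "wrist"; returns the picture (420x560x3 uint8, red, green, blue); there is no depth.
- r.camera_model(name): a dict with "fx", "fy", "cx", "cy" (pixels), "T" (4x4, takes a point from camera to world coordinates). Camera axes: x right, y up, looking along -z (the intrinsics and any distortion apply to the point x, -y, -z); pixel columns grow to the right and rows downward; lengths in m; the calibration is good to about 2 mm. A picture is of the moment at which its call begins: read the wrist's pose just before it. camera_model takes no time and is no camera call; for the wrist camera it gives the pose at the moment of the call.
- r.close_job(): hands the job in; it is judged then, once.
Trained networks look in the newest picture that a camera, given by its name, has taken for a name from the list of things; names that differ only in an ending like _2 or _b are one class to them, and where a whole thing is asked for, a point or a joint stands for the part that bears it (a point fixed in the world has none). Each returns a list of dicts, best first, with "conf" (0 to 1); they miss things now and then, are a little off and sometimes report something else, mostly with a low value. They report only what shows in the picture. A call takes as long as a camera call. They do not tell look-alikes from the thing itself.
- r.look_for(label, camera): "at" ([x, y, z] in m, in the coordinates of the camera as it stood for that picture, good to about 4 mm: the middle of the surface that is visible of it).
- r.spot_point(label, camera): "at" ([x, y, z] in m, in the coordinates of the camera as it stood for that picture, good to about 4 mm: a listed point, or the origin of a listed thing).
The state is a dict: "time": time; "joint_positions": joint angles; "joint_vel": joint speeds; "joint_torque": joint torques, N m; "ee_pos": TCP position; "eef_rot": TCP orientation; "ft_force": force on the tool from outside, world axes, zero at the start; "torque": the same for the moment, N m; "width": finger opening in m; "grip_force": force on a finger pad.
Only numpy, scipy, OpenCV 4.12 (cv2) and the standard library are available. Lean on these libraries where they do the work, as an engineer would, in place of code of your own. Each camera call takes 0.05 s, during which the arm holds its last target. There are 200 camera calls.

## Working session

There is one attempt and no reset: what is moved stays moved. The work goes in short steps, Python scripts to look and compute and a tool call to move; the robot and the scene stay as the last step left them, time stands still between calls to the robot, and variables do not carry over. Pictures are saved under pics/ and viewed, at most 14 in all, crops included, and the job is handed in when it is done.

Besides the shell and the picture viewer there is one more tool, called after "Request:" by a JSON object that holds its "op" and its "data", one argument or row to a line. arm_command: Moves the arm, as the interface text tells. Its arguments: {"type":"object","properties":{"xyz":{"type":"array"},"rot":{"type":"array"},"grip":{"type":"number"},"squeeze":{"type":"number"}},"required":["xyz","rot"]}

```bash
ls; mkdir -p pics
cat > h.py <<'E'
import numpy as np,cv2
from bench import r
np.set_printoptions(precision=4,suppress=True)
def snap(c,name=None):
    im=r.camera(c); m=r.camera_model(c)
    if name: cv2.imwrite('pics/'+name+'.png',im[:,:,::-1])
    return im,m
def w(m,p): return (np.array(m['T'])@np.r_[p,1])[:3]
def find(kind,label,cam,m):
    return [(round(d['conf'],2),w(m,d['at']).round(4)) for d in getattr(r,kind)(label,cam)]
def proj(m,P):
    q=np.linalg.inv(m['T'])@np.r_[P,1]; return np.array([m['cx']+m['fx']*q[0]/-q[2], m['cy']+m['fy']*-q[1]/-q[2]])
def ray(m,uv,z):
    T=np.array(m['T']); d=T[:3,:3]@np.array([(uv[0]-m['cx'])/m['fx'],-(uv[1]-m['cy'])/m['fy'],-1]); o=T[:3,3]
    return o+d*(z-o[2])/d[2]
E
python3 - <<'E'
from h import *
for c in ['scene','side','wrist']:
    im,m=snap(c,c+'0'); print(c,m['T'],{k:v for k,v in m.items() if k!='T'})
    for l in ['tube0','tube0_end','offcut0','station0','station1','station2','lever0','lever1','lever2','jig','tray','caliper','half_round_file','loupe']:
        print(l,find('spot_point',l,c,m)[:4])
print(r.read_state())
E
```

```text
pics
scene [[-0.7005  0.3126 -0.6415 -0.475 ]
 [-0.7133 -0.277   0.6438  0.9267]
 [ 0.0236  0.9086  0.417   0.7772]
 [ 0.      0.      0.      1.    ]] {'fx': 478.2598030019283, 'fy': 478.2598030019283, 'cx': 276.7615819382352, 'cy': 206.7230504683922}
tube0 [(0.61, array([ 0.4619, -0.0467,  0.0069])), (0.59, array([ 0.4656, -0.1581,  0.003 ])), (0.56, array([ 0.5034, -0.2301,  0.005 ])), (0.19, array([ 0.5714, -0.2423,  0.0102]))]
tube0_end [(0.71, array([ 0.4183, -0.096 ,  0.0064])), (0.47, array([ 0.5311, -0.155 ,  0.0049]))]
offcut0 [(0.44, array([0.5364, 0.1995, 0.0452])), (0.44, array([ 0.5126, -0.3909, -0.0022])), (0.41, array([0.5104, 0.2686, 0.0778])), (0.38, array([ 0.685 , -0.2855,  0.0035]))]
station0 [(0.81, array([0.4996, 0.2856, 0.0435])), (0.8, array([0.5351, 0.1999, 0.0507])), (0.67, array([0.5737, 0.1151, 0.0445]))]
station1 [(0.81, array([0.4996, 0.2856, 0.0435])), (0.8, array([0.5351, 0.1999, 0.0507])), (0.67, array([0.5737, 0.1151, 0.0445]))]
station2 [(0.81, array([0.4996, 0.2856, 0.0435])), (0.8, array([0.5351, 0.1999, 0.0507])), (0.67, array([0.5737, 0.1151, 0
[... 3444 characters left out ...]
ay([0.5872, 0.0956, 0.0744]))]
lever2 [(0.61, array([0.5872, 0.0956, 0.0744]))]
jig [(0.64, array([0.5335, 0.2002, 0.0059]))]
tray []
caliper []
half_round_file []
loupe []
{'time': 2.25, 'joint_positions': array([-0.0226,  0.3322, -0.0647,  1.4601,  0.0216,  1.3499, -0.0885]), 'joint_vel': array([-0.0003,  0.0009,  0.0013, -0.    , -0.0011,  0.0016,  0.001 ]), 'joint_torque': array([ -0.0004, -62.3027,   0.0242, -39.0113,  -0.0613,   0.0316,
         0.0001]), 'ee_pos': array([0.625 , 0.    , 0.2226]), 'eef_rot': array([0.7071, 0.7071, 0.0001, 0.    ]), 'ft_force': array([0.3492, 0.0967, 0.0504]), 'torque': array([ 0.009 , -0.003 , -0.0158]), 'grip_force': 0.0, 'width': 0.08710984530399729}
```

```bash
cd pics; python3 -c "
import cv2,numpy as np
a=[cv2.imread(f'{n}0.png') for n in ['scene','side']]
cv2.imwrite('w0.png',a[0]);cv2.imwrite('s.png',cv2.resize(a[0],(800,600)))"
```

```text
(no output)
```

View pics/s.png

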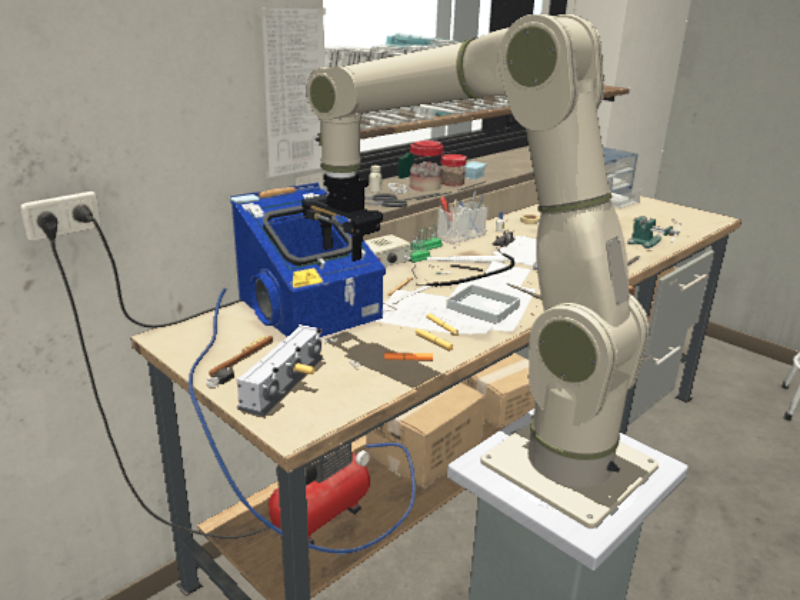

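View pics/wrist0.png

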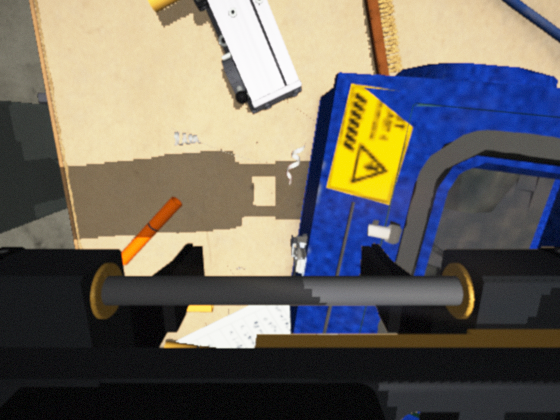

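View pics/side0.png

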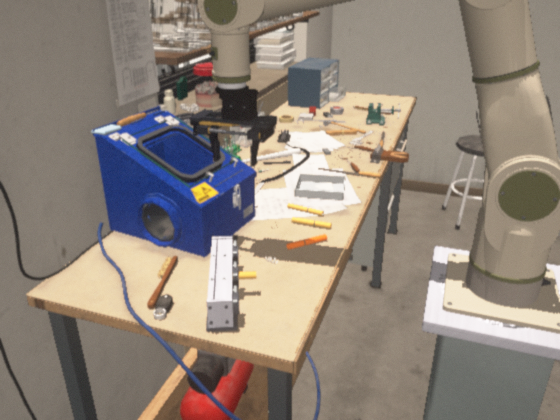

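The scene shows an orange look-alike near (0.46, -0.05). Two brass tubes lie at about (0.466, -0.16) and (0.503, -0.232). There is one offcut in the middle bore, all three levers are locked, and the tray is at (0.514, -0.393). I'm moving over the jig for a closer look.

Request:
{"op": "arm_command", "data": {
  "xyz": [
    [-0.04,0,0],
    [-0.08,0,0],
    [-0.12,0,0],
    [-0.144,0.04,0],
    [-0.144,0.08,0],
    [-0.144,0.12,-0.02],
    [-0.144,0.15,-0.04],
    [-0.144,0.175,-0.06],
    [-0.144,0.175,-0.06],
    [-0.144,0.175,-0.06],
    [-0.144,0.175,-0.06],
    [-0.144,0.175,-0.06],
    [-0.144,0.175,-0.06],
    [-0.144,0.175,-0.06],
    [-0.144,0.175,-0.06],
    [-0.144,0.175,-0.06]
  ],
  "rot": [
    [0,0,-0.1],
    [0,0,-0.2],
    [0,0,-0.3],
    [0,0,-0.4],
    [0,0,-0.5],
    [0,0,-0.6],
    [0,0,-0.7],
    [0,0,-0.8],
    [0,0,-0.9],
    [0,0,-1.0],
    [0,0,-1.1],
    [0,0,-1.164],
    [0,0,-1.164],
    [0,0,-1.164],
    [0,0,-1.164],
    [0,0,-1.164]
  ],
  "grip": 0.3
}}

```text
time: 3.58
ee_pos: [0.481, 0.175, 0.1626]
eef_rot: [0.979, 0.203, 0.0, 0.0]
ft_force: [0.3, -0.5, -0.2]
width: 0.0263
grip_force: 0.0
```

Run:
```python
from h import *
s=r.read_state(); print(s['ee_pos'],s['eef_rot'],s['time'])
im,m=snap('wrist','w1'); print(np.array(m['T']))
for l in ['station1','lever1','offcut1','jig']: print(l,find('spot_point',l,'wrist',m)[:4])
```

```text
[0.481  0.175  0.1626] [0.9792 0.2028 0.0001 0.    ] 3.5833
[[ 0.3958  0.8854  0.2439  0.5461]
 [-0.9184  0.3814  0.1056  0.202 ]
 [ 0.0005 -0.2658  0.964   0.3251]
 [ 0.      0.      0.      1.    ]]
station1 [(0.94, array([0.5735, 0.1127, 0.0465])), (0.87, array([0.4965, 0.2828, 0.0474])), (0.56, array([0.5371, 0.1969, 0.0486])), (0.36, array([0.5853, 0.0907, 0.0763]))]
lever1 [(0.95, array([0.5865, 0.0965, 0.0764])), (0.84, array([0.5081, 0.2662, 0.0783])), (0.79, array([0.5503, 0.1837, 0.076 ]))]
offcut1 [(0.89, array([0.5334, 0.1931, 0.0449]))]
jig [(0.76, array([0.5334, 0.1994, 0.001 ]))]
```

View pics/w1.png

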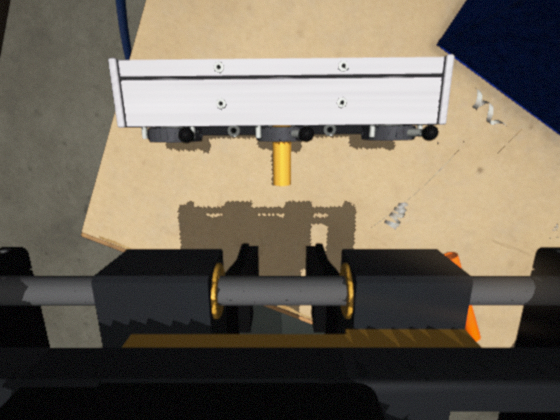

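The wrist view shows the collars from above. The balls are at about (186,135), (307,133) and (430,132), all on the right, so all three are locked. The offcut projects from the middle bore, with its outer end at (283,184).

Run:
```python
from h import *
m=r.camera_model('wrist')
P=[ray(m,p,0.0766)[:2] for p in [(186,134.5),(307,133),(430,132)]]
print(P, [np.linalg.norm(P[i+1]-P[i]) for i in (0,1)], np.degrees(np.arctan2(*(P[2]-P[0])[::1]))) 
a=ray(m,(283,184),0.0465);b=ray(m,(282.5,145),0.0465); print(a,b)
for p in [(118,127),(447,123)]: print(ray(m,p,0.072))
th=0.417; X=np.array([np.cos(th),np.sin(th)]);Y=np.array([-X[1],X[0]])
C=np.mean(P,0); print('st1',C-0.006*X+0.020*Y)
print([proj(m,np.r_[ (np.array([.536,.198])+k*.092*Y+.006*X-.02*Y),.0766]) for k in (1,0,-1)])
```

```text
[array([0.5116, 0.2665]), array([0.549 , 0.1822]), array([0.5867, 0.0964])] [np.float64(0.09226073171997522), np.float64(0.09363264813051601)] 156.1664203861349
[0.5008 0.1811 0.0465] [0.5319 0.195  0.0465]
[0.4956 0.3177 0.072 ]
[0.5985 0.0859 0.072 ]
st1 [0.5355 0.1975]
[array([186.5684, 133.7008]), array([307.3041, 132.3353]), array([428.2661, 130.9672])]
```

Request:
{"op": "arm_command", "data": {
  "xyz": [
    [0.03,0.003,-0.01],
    [0.0645,0.0055,-0.03],
    [0.0645,0.0055,-0.06],
    [0.0645,0.0055,-0.085],
    [0.0645,0.0055,-0.0926],
    [0.0645,0.0055,-0.0926],
    [0.0645,0.0055,-0.0926]
  ],
  "rot": [
    [0,0,0.01],
    [0,0,0.01],
    [0,0,0.01],
    [0,0,0.01],
    [0,0,0.01],
    [0,0,0.01],
    [0,0,0.01]
  ]
}}

```text
time: 4.42
ee_pos: [0.5457, 0.1807, 0.0709]
eef_rot: [0.978, 0.207, 0.0, -0.0]
ft_force: [0.4, 0.2, 0.6]
width: 0.0262
grip_force: 0.0
```

Request:
{"op": "arm_command", "data": {
  "xyz": [
    [0,0,0],
    [0,0,0],
    [0,0,0],
    [0,0,0],
    [0,0,0]
  ],
  "rot": [
    [0,0,0],
    [0,0,0],
    [0,0,0],
    [0,0,0],
    [0,0,0]
  ],
  "grip": 0.05,
  "squeeze": 6
}}

```text
time: 4.83
ee_pos: [0.5461, 0.181, 0.071]
eef_rot: [0.978, 0.207, 0.001, -0.0]
ft_force: [0.4, 0.6, 3.7]
width: 0.0109
grip_force: 6.0
```

Request:
{"op": "arm_command", "data": {
  "xyz": [
    [-0.001,0.0023,0.0015],
    [-0.002,0.0046,0.0025],
    [-0.004,0.0092,0.0042],
    [-0.006,0.0137,0.0051],
    [-0.008,0.0183,0.0055],
    [-0.01,0.0229,0.0051],
    [-0.012,0.0275,0.0042],
    [-0.014,0.032,0.0025],
    [-0.0156,0.0353,0.001],
    [-0.0156,0.0353,0.001],
    [-0.0156,0.0353,0.001]
  ],
  "rot": [
    [0,0,0],
    [0,0,0],
    [0,0,0],
    [0,0,0],
    [0,0,0],
    [0,0,0],
    [0,0,0],
    [0,0,0],
    [0,0,0],
    [0,0,0],
    [0,0,0]
  ]
}}

```text
time: 5.75
ee_pos: [0.5294, 0.2169, 0.0708]
eef_rot: [0.978, 0.207, -0.0, -0.0]
ft_force: [1.0, 1.3, 1.6]
width: 0.0107
grip_force: 6.7
```

Request:
{"op": "arm_command", "data": {
  "xyz": [
    [0,0,0],
    [0,0,0],
    [0,0,0],
    [0,0,0.02],
    [0,0,0.05],
    [0,0,0.08],
    [-0.046,-0.02,0.09],
    [-0.046,-0.02,0.09],
    [-0.046,-0.02,0.09]
  ],
  "rot": [
    [0,0,0],
    [0,0,0],
    [0,0,0],
    [0,0,0],
    [0,0,0],
    [0,0,0],
    [0,0,0],
    [0,0,0],
    [0,0,0]
  ],
  "grip": 0.3
}}

```text
time: 6.5
ee_pos: [0.4824, 0.1949, 0.1618]
eef_rot: [0.978, 0.207, 0.0, 0.0]
ft_force: [-0.5, 0.9, 0.5]
width: 0.0261
grip_force: 0.0
```

Run:
```python
from h import *
print(r.read_state()['ee_pos'])
im,m=snap('wrist','w2'); print(find('spot_point','lever1','wrist',m),find('spot_point','tray','side',snap('side')[1]))
cv2.imwrite('pics/w2c.png',cv2.resize(im[:260,:,::-1],(800,372)))
```

```text
[0.4824 0.1949 0.1618]
[(0.69, array([0.5064, 0.2669, 0.0766])), (0.69, array([0.5869, 0.0942, 0.0754])), (0.56, array([0.535 , 0.223 , 0.0723]))] [(0.89, array([ 0.5137, -0.3915,  0.0028]))]
```

View pics/w2c.png

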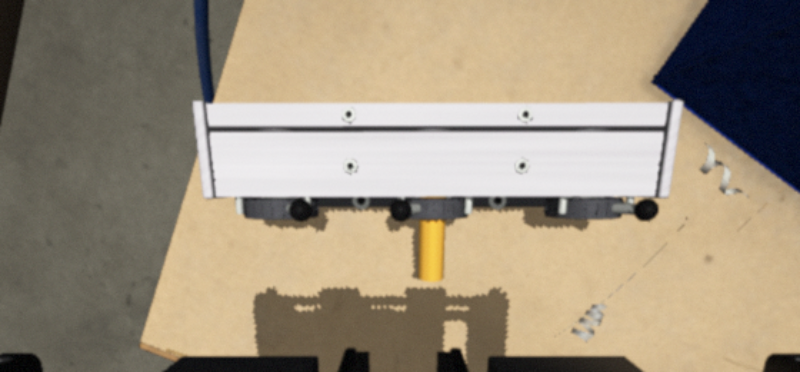

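Collar 1 is now open, with its ball on the left at (400,210) in the crop. I'll turn back collar 0 the same way, as the bore for the second tube.

Request:
{"op": "arm_command", "data": {
  "xyz": [
    [0.013,0.03,0],
    [0.026,0.0695,0],
    [0.026,0.0695,-0.03],
    [0.026,0.0695,-0.06],
    [0.026,0.0695,-0.085],
    [0.026,0.0695,-0.0912],
    [0.026,0.0695,-0.0912],
    [0.026,0.0695,-0.0912]
  ],
  "rot": [
    [0,0,0],
    [0,0,0],
    [0,0,0],
    [0,0,0],
    [0,0,0],
    [0,0,0],
    [0,0,0],
    [0,0,0]
  ]
}}

```text
time: 7.37
ee_pos: [0.5105, 0.2656, 0.0704]
eef_rot: [0.978, 0.207, 0.0, -0.0]
ft_force: [0.5, 0.5, 0.6]
width: 0.0261
grip_force: 0.0
```

Request:
{"op": "arm_command", "data": {
  "xyz": [
    [0,0,0],
    [0,0,0],
    [0,0,0],
    [0,0,0],
    [0,0,0]
  ],
  "rot": [
    [0,0,0],
    [0,0,0],
    [0,0,0],
    [0,0,0],
    [0,0,0]
  ],
  "grip": 0.05
}}

```text
time: 7.78
ee_pos: [0.5106, 0.2659, 0.0708]
eef_rot: [0.978, 0.207, 0.001, -0.0]
ft_force: [1.4, 1.4, 3.7]
width: 0.0114
grip_force: 6.0
```

Request:
{"op": "arm_command", "data": {
  "xyz": [
    [-0.001,0.0023,0.0015],
    [-0.002,0.0046,0.0025],
    [-0.004,0.0092,0.0042],
    [-0.006,0.0137,0.0051],
    [-0.008,0.0183,0.0055],
    [-0.01,0.0229,0.0051],
    [-0.012,0.0275,0.0042],
    [-0.014,0.032,0.0025],
    [-0.0156,0.0353,0.001],
    [-0.0156,0.0353,0.001],
    [-0.0156,0.0353,0.001]
  ],
  "rot": [
    [0,0,0],
    [0,0,0],
    [0,0,0],
    [0,0,0],
    [0,0,0],
    [0,0,0],
    [0,0,0],
    [0,0,0],
    [0,0,0],
    [0,0,0],
    [0,0,0]
  ]
}}

```text
time: 8.7
ee_pos: [0.4934, 0.3012, 0.0705]
eef_rot: [0.978, 0.207, -0.001, 0.0]
ft_force: [-0.7, -2.9, 4.3]
width: 0.0113
grip_force: 12.2
```

Request:
{"op": "arm_command", "data": {
  "xyz": [
    [0,0,0],
    [0,0,0],
    [0,0,0],
    [0,0,0.02],
    [0,0,0.05],
    [0,0,0.05],
    [0,0,0.05]
  ],
  "rot": [
    [0,0,0],
    [0,0,0],
    [0,0,0],
    [0,0,0],
    [0,0,0],
    [0,0,0],
    [0,0,0]
  ],
  "grip": 0.35
}}

```text
time: 9.28
ee_pos: [0.4951, 0.3019, 0.1223]
eef_rot: [0.978, 0.207, 0.002, -0.001]
ft_force: [0.2, -0.3, -1.1]
width: 0.0301
grip_force: 0.0
```

Request:
{"op": "arm_command", "data": {
  "xyz": [
    [0.0,-0.04,0],
    [0.008,-0.08,0],
    [0.0186,-0.114,0],
    [0.0186,-0.114,-0.03],
    [0.0186,-0.114,-0.06],
    [0.0186,-0.114,-0.086],
    [0.0186,-0.114,-0.086],
    [0.0186,-0.114,-0.086]
  ],
  "rot": [
    [0,0,0],
    [0,0,0],
    [0,0,0],
    [0,0,0],
    [0,0,0],
    [0,0,0],
    [0,0,0],
    [0,0,0]
  ]
}}

```text
time: 9.95
ee_pos: [0.5116, 0.1864, 0.0334]
eef_rot: [0.978, 0.207, -0.002, 0.0]
ft_force: [0.7, 0.2, 0.5]
width: 0.0306
grip_force: 0.0
```

Request:
{"op": "arm_command", "data": {
  "xyz": [
    [0,0,0],
    [0,0,0],
    [0,0,0],
    [0,0,0],
    [0,0,0],
    [0,0,0]
  ],
  "rot": [
    [0,0,0],
    [0,0,0],
    [0,0,0],
    [0,0,0],
    [0,0,0],
    [0,0,0]
  ],
  "grip": 0.1,
  "squeeze": 25
}}

```text
time: 10.45
ee_pos: [0.5135, 0.1876, 0.0358]
eef_rot: [0.978, 0.207, 0.001, -0.0]
ft_force: [-0.3, 3.0, 5.2]
width: 0.0152
grip_force: 24.8
```

Request:
{"op": "arm_command", "data": {
  "xyz": [
    [-0.0046,-0.002,0],
    [-0.0137,-0.0061,0],
    [-0.0229,-0.0101,0],
    [-0.032,-0.0141,0],
    [-0.0412,-0.0182,0],
    [-0.0503,-0.0222,0],
    [-0.0595,-0.0263,0],
    [-0.0686,-0.0303,0],
    [-0.0686,-0.0303,0.0],
    [-0.0686,-0.0303,0.04],
    [-0.0686,-0.0303,0.08],
    [-0.0686,-0.0303,0.1],
    [-0.0686,-0.0303,0.1]
  ],
  "rot": [
    [0,0,0],
    [0,0,0],
    [0,0,0],
    [0,0,0],
    [0,0,0],
    [0,0,0],
    [0,0,0],
    [0,0,0],
    [0,0,0],
    [0,0,0],
    [0,0,0],
    [0,0,0],
    [0,0,0]
  ]
}}

```text
time: 11.53
ee_pos: [0.4472, 0.1575, 0.1399]
eef_rot: [0.978, 0.207, 0.004, -0.001]
ft_force: [0.6, 0.4, -0.1]
width: 0.0152
grip_force: 25.0
```

Request:
{"op": "arm_command", "data": {
  "xyz": [
    [0,-0.035,0.02],
    [0,-0.07,0.03],
    [0,-0.105,0.03],
    [0,-0.14,0.03],
    [0,-0.175,0.03],
    [0,-0.21,0.03],
    [0,-0.245,0.03],
    [0,-0.28,0.03],
    [0,-0.315,0.03],
    [0,-0.35,0.03],
    [0,-0.385,0.03],
    [0,-0.42,0.03],
    [0,-0.455,0.03],
    [0,-0.49,0.03],
    [0,-0.52,0.03],
    [0,-0.52,0.03],
    [0,-0.52,0.03]
  ],
  "rot": [
    [0,0,0],
    [0,0,0],
    [0,0,0],
    [0,0,0],
    [0,0,0],
    [0,0,0],
    [0,0,0],
    [0,0,0],
    [0,0,0],
    [0,0,0],
    [0,0,0],
    [0,0,0],
    [0,0,0],
    [0,0,0],
    [0,0,0],
    [0,0,0],
    [0,0,0]
  ]
}}

```text
time: 12.95
ee_pos: [0.4434, -0.3654, 0.1639]
eef_rot: [0.979, 0.205, -0.001, 0.0]
ft_force: [0.4, 0.6, -0.7]
width: 0.0153
grip_force: 25.0
```

Run:
```python
from h import *
s=r.read_state();print(s['ee_pos'],s['joint_positions'],s['width'],s['grip_force'])
im,m=snap('wrist','w3'); print(find('spot_point','tray','wrist',m)); m2=snap('side')[1]; print(find('spot_point','tray','side',m2),find('spot_point','tube0','wrist',m),find('spot_point','tube0_end','wrist',m))
```

```text
[ 0.4434 -0.3654  0.1639] [ 0.3321  0.2637  0.3269  1.6925 -0.0886  1.201  -0.4765] 0.015250579460890906 24.99174267053604
[(0.69, array([ 0.5158, -0.3921, -0.0007]))]
[(0.62, array([ 0.5145, -0.3915,  0.0003]))] [(0.84, array([ 0.4676, -0.1552,  0.0098])), (0.81, array([ 0.503 , -0.2329,  0.0079]))] [(0.68, array([ 0.419 , -0.0899,  0.0101])), (0.63, array([ 0.5286, -0.1588,  0.0076])), (0.6, array([ 0.4637, -0.153 ,  0.0121]))]
```

View pics/w3.png

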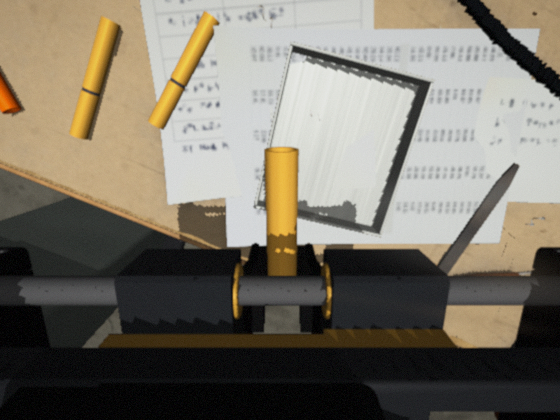

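The picture shows the tray with corners at (292,45), (430,80), (380,235) and (258,207), and the offcut held level. Both brass tubes show at upper left, grooves nearer their lower ends, at (91,92) and (176,82).

Request:
{"op": "arm_command", "data": {
  "xyz": [
    [0.025,-0.019,0],
    [0.049,-0.038,0],
    [0.049,-0.038,-0.04],
    [0.049,-0.038,-0.08],
    [0.049,-0.038,-0.1],
    [0.049,-0.038,-0.1],
    [0.049,-0.038,-0.1],
    [0.049,-0.038,-0.1]
  ],
  "rot": [
    [0,0,0],
    [0,0,0],
    [0,0,0],
    [0,0,0],
    [0,0,0],
    [0,0,0],
    [0,0,0],
    [0,0,0]
  ]
}}

```text
time: 13.92
ee_pos: [0.4944, -0.4022, 0.0669]
eef_rot: [0.978, 0.207, 0.001, 0.001]
ft_force: [0.4, 0.1, -1.0]
width: 0.0154
grip_force: 25.0
```

Request:
{"op": "arm_command", "data": {
  "xyz": [
    [0,0,-0.02],
    [0,0,-0.04],
    [0,0,-0.052],
    [0,0,-0.06],
    [0,0,-0.06],
    [0,0,-0.06],
    [0,0,-0.06]
  ],
  "rot": [
    [0,0,0],
    [0,0,0],
    [0,0,0],
    [0,0,0],
    [0,0,0],
    [0,0,0],
    [0,0,0]
  ]
}}

```text
time: 14.5
ee_pos: [0.4938, -0.4022, 0.006]
eef_rot: [0.978, 0.207, 0.001, 0.001]
ft_force: [0.0, 0.3, -1.1]
width: 0.0154
grip_force: 25.0
```

Request:
{"op": "arm_command", "data": {
  "xyz": [
    [0,0,0],
    [0,0,0],
    [0,0,0],
    [0,0,0],
    [0,0,0.005],
    [0,0,0.03],
    [0,0,0.07],
    [0,0,0.11],
    [-0.03,0.04,0.14],
    [-0.05,0.08,0.15],
    [-0.06,0.12,0.15],
    [-0.07,0.16,0.15],
    [-0.07,0.19,0.15],
    [-0.07,0.19,0.15],
    [-0.07,0.19,0.15],
    [-0.07,0.19,0.15]
  ],
  "rot": [
    [0,0,0],
    [0,0,0],
    [0,0,0],
    [0,0,0],
    [0,0,0],
    [0,0,0],
    [0,0,0],
    [0,0,-0.1],
    [0,0,-0.2],
    [0,0,-0.3],
    [0,0,-0.4],
    [0,0,-0.5],
    [0,0,-0.5],
    [0,0,-0.5],
    [0,0,-0.5],
    [0,0,-0.5]
  ],
  "grip": 0.4
}}

```text
time: 15.83
ee_pos: [0.4236, -0.212, 0.1554]
eef_rot: [0.999, -0.041, 0.001, 0.0]
ft_force: [-0.6, -0.4, 0.7]
width: 0.0349
grip_force: 0.0
```

Run:
```python
from h import *
s=r.read_state();print(s['ee_pos'],s['eef_rot'],s['joint_positions'],s['width'],s['time'])
im,m=snap('wrist','w4'); print(find('spot_point','tube0','wrist',m),find('spot_point','tube0_end','wrist',m),find('spot_point','offcut1','wrist',m))
```

```text
[ 0.4236 -0.212   0.1554] [ 0.9992 -0.0412  0.0006  0.0002] [ 0.0605  0.04    0.316   1.952  -0.0136  1.1503 -1.2713] 0.034923178018717985 15.8333
[(0.92, array([ 0.5024, -0.2368,  0.0067])), (0.78, array([ 0.4664, -0.1572,  0.009 ])), (0.67, array([ 0.4637, -0.0563,  0.0102]))] [(0.91, array([ 0.529 , -0.1633,  0.0095])), (0.68, array([ 0.4219, -0.0975,  0.0098]))] [(0.88, array([ 0.5119, -0.3941,  0.008 ]))]
```

View pics/w4.png

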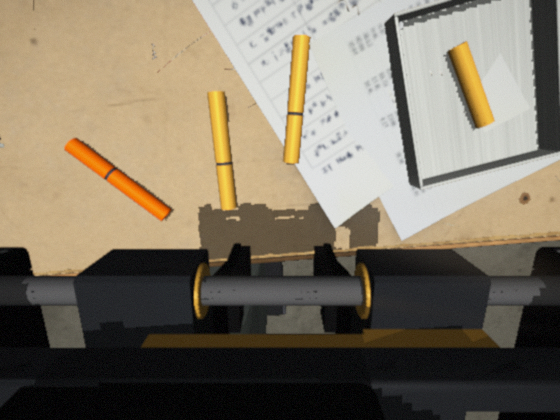

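The offcut lies in the tray at (472,85). Tube A runs from (216,92) to (229,209) with its groove at (224,163). Tube B runs from (302,36) to (291,162) with its groove at (295,113).

Run:
```python
from h import *
m=r.camera_model('wrist')
im=cv2.imread('pics/w4.png'); hsv=cv2.cvtColor(im,cv2.COLOR_BGR2HSV)
mask=cv2.inRange(hsv,(18,120,90),(32,255,255)); mask[240:]=0
n,l,st,c=cv2.connectedComponentsWithStats(cv2.morphologyEx(mask,cv2.MORPH_CLOSE,np.ones((7,7))))
for i in range(1,n):
    if st[i,4]>400: 
        pts=np.argwhere(l==i)[:,::-1].astype(np.float32)
        W=np.array([ray(m,p,0.009)[:2] for p in pts]); mu=W.mean(0); u=np.linalg.svd(W-mu,full_matrices=False)[2][0]; u*=np.sign(u[0]); t=(W-mu)@u
        print(st[i],c[i],'mid',mu+u*(t.max()+t.min())/2,'yaw',np.arctan2(u[1],u[0]),'len',np.ptp(t))
for p in [(224,162.5),(295,113)]: print('groove',ray(m,p,0.012))
```

```text
[ 283   35   27  129 1993] [295.9308  97.9017] mid [ 0.5139 -0.2357] yaw -0.16705101822060917 len 0.11215633776696035
[ 450   42   44   86 1540] [471.7643  84.3968] mid [ 0.5138 -0.3972] yaw 0.41022128779244166 len 0.0765581435666018
[ 207   91   30  120 2015] [221.8486 149.1509] mid [ 0.4736 -0.1622] yaw -0.023623921240599748 len 0.11299221241815088
groove [ 0.4651 -0.1632  0.012 ]
groove [ 0.5044 -0.2344  0.012 ]
```

Request:
{"op": "arm_command", "data": {
  "xyz": [
    [0.0187,0.03,0],
    [0.0187,0.05,-0.03],
    [0.0187,0.05,-0.07],
    [0.0187,0.05,-0.105],
    [0.0187,0.05,-0.125],
    [0.0187,0.05,-0.125],
    [0.0187,0.05,-0.125],
    [0.0187,0.05,-0.125]
  ],
  "rot": [
    [0,0,0.058],
    [0,0,0.058],
    [0,0,0.058],
    [0,0,0.058],
    [0,0,0.058],
    [0,0,0.058],
    [0,0,0.058],
    [0,0,0.058]
  ]
}}

```text
time: 16.7
ee_pos: [0.443, -0.1626, 0.0311]
eef_rot: [1.0, -0.013, 0.001, 0.0]
ft_force: [0.6, -0.4, 0.7]
width: 0.0347
grip_force: 0.0
```

Request:
{"op": "arm_command", "data": {
  "xyz": [
    [0,0,-0.015],
    [0,0,-0.025],
    [0,0,-0.028],
    [0,0,-0.028],
    [0,0,-0.028]
  ],
  "rot": [
    [0,0,0],
    [0,0,0],
    [0,0,0],
    [0,0,0],
    [0,0,0]
  ]
}}

```text
time: 17.12
ee_pos: [0.4423, -0.1618, 0.0024]
eef_rot: [1.0, -0.013, 0.0, 0.0]
ft_force: [0.0, 0.9, -0.6]
width: 0.0348
grip_force: 0.0
```

Request:
{"op": "arm_command", "data": {
  "xyz": [
    [0,0,0],
    [0,0,0],
    [0,0,0],
    [0,0,0],
    [0,0,0],
    [0,0,0]
  ],
  "rot": [
    [0,0,0],
    [0,0,0],
    [0,0,0],
    [0,0,0],
    [0,0,0],
    [0,0,0]
  ],
  "grip": 0.1,
  "squeeze": 30
}}

```text
time: 17.62
ee_pos: [0.4422, -0.1617, 0.002]
eef_rot: [1.0, -0.013, 0.0, 0.0]
ft_force: [-0.8, -0.7, 2.1]
width: 0.0151
grip_force: 30.0
```

Request:
{"op": "arm_command", "data": {
  "xyz": [
    [0,0,0.01],
    [0,0,0.04],
    [0,0,0.08],
    [0,0,0.12],
    [0.01,0.03,0.14],
    [0.01,0.065,0.14],
    [0.01,0.1,0.14],
    [0.01,0.135,0.14],
    [0.01,0.17,0.14],
    [0.01,0.205,0.14],
    [0.01,0.24,0.14],
    [0.005,0.275,0.14],
    [-0.005,0.31,0.14],
    [-0.015,0.345,0.14],
    [-0.025,0.375,0.12],
    [-0.032,0.4045,0.1],
    [-0.032,0.4045,0.08],
    [-0.032,0.4045,0.08],
    [-0.032,0.4045,0.08],
    [-0.032,0.4045,0.08]
  ],
  "rot": [
    [0,0,0],
    [0,0,0],
    [0,0,0],
    [0,0,0],
    [0,0,0.04],
    [0,0,0.08],
    [0,0,0.12],
    [0,0,0.16],
    [0,0,0.2],
    [0,0,0.24],
    [0,0,0.28],
    [0,0,0.32],
    [0,0,0.36],
    [0,0,0.4],
    [0,0,0.44],
    [0,0,0.44],
    [0,0,0.44],
    [0,0,0.44],
    [0,0,0.44],
    [0,0,0.44]
  ]
}}

```text
time: 19.28
ee_pos: [0.411, 0.242, 0.0831]
eef_rot: [0.979, 0.205, 0.001, 0.0]
ft_force: [-0.0, 0.3, -0.3]
width: 0.0151
grip_force: 30.0
```

Run:
```python
from h import *
s=r.read_state();print(s['ee_pos'],s['eef_rot'],s['width'],s['time'])
im,m=snap('wrist','w5'); print(find('spot_point','tube0','wrist',m),find('spot_point','station0','wrist',m),find('spot_point','lever0','wrist',m))
```

```text
[0.411  0.242  0.0831] [0.9787 0.2051 0.0006 0.0002] 0.015085214882816042 19.2833
[(0.7, array([0.4304, 0.2534, 0.0908])), (0.3, array([0.4888, 0.2788, 0.0877]))] [(0.87, array([0.5378, 0.1996, 0.0462])), (0.71, array([0.4952, 0.2848, 0.0463]))] [(0.58, array([0.534 , 0.2202, 0.0749]))]
```

View pics/w5.png

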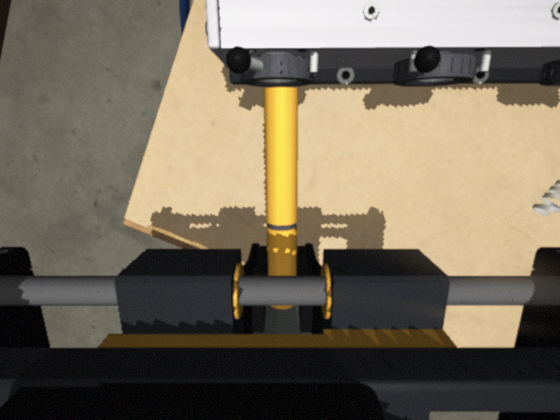

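Collars 0 and 1 both look open. The held tube is straight in the image, with its groove at (282,225) and its far end at (282,88). I'm working out the groove offset.

Run:
```python
from h import *
m=r.camera_model('wrist'); s=r.read_state(); X=np.array([.9147,.4041]);Y=np.array([-.4041,.9147]); t=s['ee_pos'][:2]; st0=np.array([.4985,.2819])
for p,z in [((282,225.5),.0971),((282,88),.0945)]:
    q=ray(m,p,z)[:2]; print('from tcp',(q-t)@X,(q-t)@Y,'jig',(q-st0)@X,(q-st0)@Y)
for p in [(238,59.5),(428,59)]:
    q=ray(m,p,.0766)[:2]; print('ball jig',(q-st0)@X,(q-st0)@Y)
print('tcp jig',(t-st0)@X,(t-st0)@Y, 'yaw',2*np.arctan2(.2051,.9787))
```

```text
from tcp 0.023219338023945317 -0.0011697772022779304 jig -0.0728081936728944 -0.0019020993273262633
from tcp 0.08676810876373343 -0.0014003318133130765 jig -0.009259422933106278 -0.002132653938361407
ball jig 0.0058205180785962495 0.019296352653445446
ball jig 0.005700039143288292 -0.07355626091686557
tcp jig -0.09602753169683972 -0.0007323221250483328 yaw 0.41314858477102623
```

Request:
{"op": "arm_command", "data": {
  "xyz": [
    [-0.0005,0.0013,-0.02],
    [-0.0005,0.0013,-0.0412],
    [-0.0005,0.0013,-0.0412],
    [-0.0005,0.0013,-0.0412],
    [-0.0005,0.0013,-0.0412]
  ],
  "rot": [
    [0,0,0.003],
    [0,0,0.003],
    [0,0,0.003],
    [0,0,0.003],
    [0,0,0.003]
  ]
}}

```text
time: 19.9
ee_pos: [0.4102, 0.2443, 0.0418]
eef_rot: [0.978, 0.207, 0.001, -0.0]
ft_force: [-0.4, -0.2, -0.2]
width: 0.0149
grip_force: 30.0
```

Request:
{"op": "arm_command", "data": {
  "xyz": [
    [0.0046,0.002,0],
    [0.0091,0.004,0],
    [0.0137,0.0061,0],
    [0.0183,0.0081,0],
    [0.0229,0.0101,0],
    [0.0229,0.0101,0]
  ],
  "rot": [
    [0,0,0],
    [0,0,0],
    [0,0,0],
    [0,0,0],
    [0,0,0],
    [0,0,0]
  ]
}}

```text
time: 20.4
ee_pos: [0.4336, 0.2546, 0.0408]
eef_rot: [0.978, 0.207, 0.0, -0.0]
ft_force: [0.2, -0.1, 0.1]
width: 0.0152
grip_force: 30.0
```

Request:
{"op": "arm_command", "data": {
  "xyz": [
    [0.0055,0.0024,0],
    [0.011,0.0048,0],
    [0.0165,0.0073,0],
    [0.022,0.0097,0],
    [0.0274,0.0121,0],
    [0.0329,0.0145,0],
    [0.0366,0.0162,0],
    [0.0366,0.0162,0],
    [0.0366,0.0162,0]
  ],
  "rot": [
    [0,0,0],
    [0,0,0],
    [0,0,0],
    [0,0,0],
    [0,0,0],
    [0,0,0],
    [0,0,0],
    [0,0,0],
    [0,0,0]
  ]
}}

```text
time: 21.15
ee_pos: [0.4694, 0.2706, 0.0406]
eef_rot: [0.978, 0.207, 0.0, -0.0]
ft_force: [0.5, -1.8, 1.9]
width: 0.0151
grip_force: 30.0
```

Run:
```python
from h import *
s=r.read_state();X=np.array([.9147,.4041]);st0=np.array([.4985,.2819]); print(s['ee_pos'],(s['ee_pos'][:2]-st0)@X,s['ft_force'],s['time'])
im,m=snap('wrist','w6'); cv2.imwrite('pics/w6c.png',cv2.resize(im[100:260,180:400,::-1],None,fx=3.6,fy=3.6,interpolation=cv2.INTER_CUBIC))
```

```text
[0.4694 0.2706 0.0406] -0.031168059715808317 [ 0.5189 -1.8326  1.9212] 21.15
```

View pics/w6c.png

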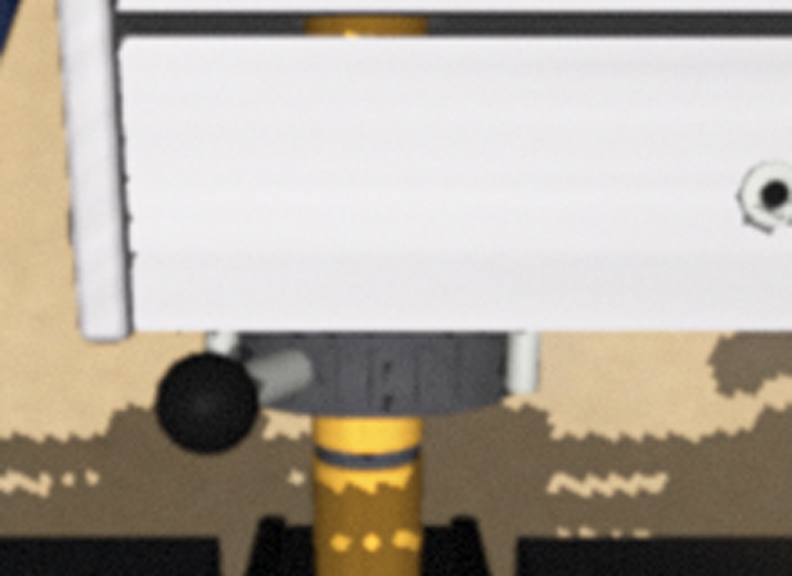

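The groove is visible at full-image (282,228), just in front of the collar's rim at row 215. I'm working out the remaining travel.

Run:
```python
from h import *
m=r.camera_model('wrist'); X=np.array([.9147,.4041]);Y=np.array([-.4041,.9147]); t=r.read_state()['ee_pos'][:2]; st0=np.array([.4985,.2819])
for p,z in [((281.9,227.8),.0545),((281.9,215.3),.064),((180+207/3.6,100+402/3.6),.0766)]:
    q=ray(m,p,z)[:2]-st0; print('jig',q@X,q@Y)
print((t-st0)@X,m['T'][2][3])
```

```text
jig -0.009406948643399199 0.0003657319236078866
jig -0.000308602892583081 0.00038128208704864166
jig 0.004806646495158818 0.018799963157952168
-0.031403474201695966 0.20314398453381197
```

Request:
{"op": "arm_command", "data": {
  "xyz": [
    [0.0035,0.0015,0],
    [0.0065,0.0029,0],
    [0.008,0.0035,0],
    [0.008,0.0035,0],
    [0.008,0.0035,0],
    [0.008,0.0035,0]
  ],
  "rot": [
    [0,0,0],
    [0,0,0],
    [0,0,0],
    [0,0,0],
    [0,0,0],
    [0,0,0]
  ]
}}

```text
time: 21.7
ee_pos: [0.4773, 0.274, 0.0407]
eef_rot: [0.978, 0.207, 0.0, -0.0]
ft_force: [1.3, -0.3, -0.2]
width: 0.0152
grip_force: 30.0
```

Request:
{"op": "arm_command", "data": {
  "xyz": [
    [0,0,0],
    [0,0,0],
    [0,0,0],
    [0,0,0.0],
    [0,0,0.02],
    [0,0,0.05],
    [-0.03,-0.013,0.07],
    [-0.06,-0.027,0.08],
    [-0.085,-0.038,0.08],
    [-0.085,-0.038,0.08],
    [-0.085,-0.038,0.08],
    [-0.085,-0.038,0.08]
  ],
  "rot": [
    [0,0,0],
    [0,0,0],
    [0,0,0],
    [0,0,0],
    [0,0,0],
    [0,0,0],
    [0,0,0],
    [0,0,0],
    [0,0,0],
    [0,0,0],
    [0,0,0],
    [0,0,0]
  ],
  "grip": 0.35
}}

```text
time: 22.7
ee_pos: [0.3924, 0.2362, 0.1208]
eef_rot: [0.978, 0.207, 0.0, -0.0]
ft_force: [1.1, 0.8, -0.4]
width: 0.0308
grip_force: 0.0
```

Run:
```python
from h import *
s=r.read_state();X=np.array([.9147,.4041]);st0=np.array([.4985,.2819]); print(s['ee_pos'],(s['ee_pos'][:2]-st0)@X,s['time'])
im,m=snap('wrist','w7'); print([(np.array(p)-0) for p in [proj(m,np.r_[st0,.0545])]])
cv2.imwrite('pics/w7c.png',cv2.resize(im[60:220,180:400,::-1],None,fx=3.6,fy=3.6,interpolation=cv2.INTER_CUBIC))
```

```text
[0.3924 0.2362 0.1208] -0.11547825312676709 22.7
[array([281.9353,  55.5069])]
```

View pics/w7c.png

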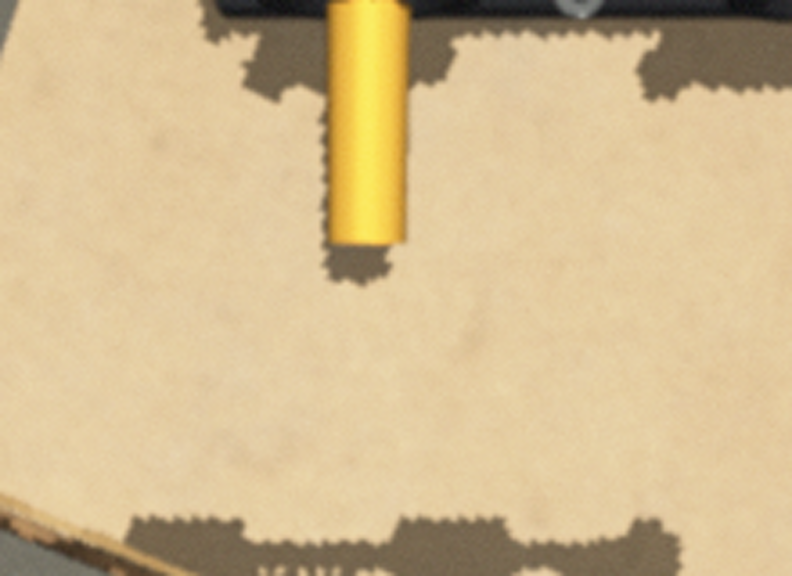

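Run:
```python
from h import *
m=r.camera_model('wrist'); X=np.array([.9147,.4041]);Y=np.array([-.4041,.9147]); st0=np.array([.4985,.2819])
im=cv2.imread('pics/w7.png').astype(int)
for v in list(range(38,72))+list(range(122,132)):
    q=ray(m,(282,v),.0545)[:2]-st0; print(v,round(q@X*1000,1),im[v,276:289:3].sum(2)//3, im[v,282])
```

```text
Traceback (most recent call last):
numpy.exceptions.AxisError: axis 2 is out of bounds for array of dimension 2
```

Run:
```python
from h import *
m=r.camera_model('wrist'); X=np.array([.9147,.4041]);Y=np.array([-.4041,.9147]); st0=np.array([.4985,.2819])
im=cv2.imread('pics/w7.png').astype(int)
for v in list(range(40,72))+list(range(124,131)):
    q=ray(m,(282,v),.0545)[:2]-st0; print(v,round(q@X*1000,1),im[v,276:289:3].sum(1)//3, im[v,282])
```

```text
40 9.2 [ 86 101  91  82  94] [94 89 91]
41 8.6 [ 91 103  92  79  97] [97 91 90]
42 8.0 [ 87 100  96  77  95] [100  92  96]
43 7.5 [ 87 103 102  93 101] [105 102 100]
44 6.9 [ 93 101  95 102  99] [99 95 93]
45 6.3 [ 93 103  93 104  97] [96 92 93]
46 5.7 [ 90 104 101 105  98] [104 101 100]
47 5.1 [ 92 103 105  90  95] [107 104 104]
48 4.5 [ 89  99 106  76  95] [111 104 104]
49 3.9 [ 87 101 105  68  90] [110 102 103]
50 3.3 [ 90 104 101  70  95] [106 100  99]
51 2.7 [ 90  98 101  86  93] [104 100 101]
52 2.1 [83 86 85 86 86] [88 84 84]
53 1.5 [61 55 55 56 57] [56 55 55]
54 0.9 [26 26 25 27 32] [27 24 25]
55 0.3 [27 32 33 25 24] [34 33 32]
56 -0.3 [34 38 45 39 34] [47 46 42]
57 -0.9 [37 47 45 53 37] [47 44 44]
58 -1.5 [44 88 72 96 57] [44 79 93]
59 -2.1 [ 87 152 142 154 121] [ 65 162 199]
60 -2.7 [135 181 189 184 171] [ 90 228 249]
61 -3.3 [160 186 195 188 177] [ 98 236 251]
62 -3.9 [166 185 193 186 179] [ 96 234 250]
63 -4.5 [167 184 194 186 177] [ 98 235 250]
64 -5.1 [165 184 194 189 178] [ 98 234 250]
65 -5.8 [166 184 194 188 174] [ 99 235 250]
66 -6.4 [167 183 194 188 175] [ 97 235 250]
67 -7.0 [164 186 194 185 174] [ 98 236 250]
68 -7.6 [165 185 195 188 174] [100 235 250]
69 -8.2 [165 184 194 185 174] [ 98 235 250]
70 -8.8 [166 184 193 187 172] [ 97 234 250]
71 -9.4 [166 186 195 186 176] [ 99 236 250]
124 -43.5 [167 187 190 183 171] [ 89 230 251]
125 -44.1 [170 188 192 183 171] [ 94 231 251]
126 -44.8 [163 184 187 182 167] [ 90 224 249]
127 -45.5 [144 158 165 167 158] [ 86 184 227]
128 -46.2 [108 114 114 118 149] [ 78 120 145]
129 -46.8 [ 96  96  96  96 172] [ 77  98 114]
130 -47.5 [ 94  94  94  91 187] [ 74  95 113]
```

Measured against the collar, tube A's groove is centred within about 0.5 mm of the face. Now I'll lock collar 0.

Request:
{"op": "arm_command", "data": {
  "xyz": [
    [0.03,0.02,0],
    [0.065,0.042,0],
    [0.1007,0.0646,0],
    [0.1007,0.0646,-0.02],
    [0.1007,0.0646,-0.045],
    [0.1007,0.0646,-0.0503],
    [0.1007,0.0646,-0.0503],
    [0.1007,0.0646,-0.0503]
  ],
  "rot": [
    [0,0,0],
    [0,0,0],
    [0,0,0],
    [0,0,0],
    [0,0,0],
    [0,0,0],
    [0,0,0],
    [0,0,0]
  ]
}}

```text
time: 23.42
ee_pos: [0.4929, 0.3005, 0.0705]
eef_rot: [0.978, 0.207, -0.0, 0.0]
ft_force: [0.5, 1.0, 0.9]
width: 0.0302
grip_force: 0.0
```

Request:
{"op": "arm_command", "data": {
  "xyz": [
    [0,0,0],
    [0,0,0],
    [0,0,0],
    [0,0,0],
    [0,0,0],
    [0,0,0]
  ],
  "rot": [
    [0,0,0],
    [0,0,0],
    [0,0,0],
    [0,0,0],
    [0,0,0],
    [0,0,0]
  ],
  "grip": 0.05,
  "squeeze": 12
}}

```text
time: 23.92
ee_pos: [0.4929, 0.3009, 0.071]
eef_rot: [0.978, 0.207, 0.0, -0.0]
ft_force: [-2.2, -0.6, 5.4]
width: 0.0105
grip_force: 11.6
```

Request:
{"op": "arm_command", "data": {
  "xyz": [
    [0.0019,-0.0043,0.0023],
    [0.0039,-0.0089,0.0039],
    [0.0059,-0.0134,0.0049],
    [0.008,-0.018,0.0052],
    [0.01,-0.0226,0.0049],
    [0.012,-0.0272,0.0039],
    [0.014,-0.0317,0.0023],
    [0.0155,-0.035,0.0007],
    [0.0163,-0.037,-0.0004],
    [0.0163,-0.037,-0.0004],
    [0.0163,-0.037,-0.0004],
    [0.0163,-0.037,-0.0004],
    [0.0163,-0.037,-0.0004]
  ],
  "rot": [
    [0,0,0],
    [0,0,0],
    [0,0,0],
    [0,0,0],
    [0,0,0],
    [0,0,0],
    [0,0,0],
    [0,0,0],
    [0,0,0],
    [0,0,0],
    [0,0,0],
    [0,0,0],
    [0,0,0]
  ]
}}

```text
time: 25.0
ee_pos: [0.5091, 0.2639, 0.0702]
eef_rot: [0.978, 0.207, 0.0, -0.0]
ft_force: [-3.9, 4.4, 7.0]
width: 0.0107
grip_force: 13.0
```

Request:
{"op": "arm_command", "data": {
  "xyz": [
    [0,0,0],
    [0,0,0],
    [0,0,0],
    [0,0,0.02],
    [0,0,0.05],
    [-0.03,-0.013,0.08],
    [-0.055,-0.024,0.09],
    [-0.055,-0.024,0.09],
    [-0.055,-0.024,0.09]
  ],
  "rot": [
    [0,0,0],
    [0,0,0],
    [0,0,0],
    [0,0,0],
    [0,0,0],
    [0,0,0],
    [0,0,0],
    [0,0,0],
    [0,0,0]
  ],
  "grip": 0.4
}}

```text
time: 25.75
ee_pos: [0.4539, 0.2385, 0.1605]
eef_rot: [0.978, 0.207, 0.001, 0.0]
ft_force: [0.5, 0.3, -0.5]
width: 0.0346
grip_force: 0.0
```

```bash
cat >> h.py <<'E'
X=np.array([.9147,.4041]);Y=np.array([-.4041,.9147]);ST1=np.array([.5357,.1977]);ST0=ST1+.092*Y
def jig(q,st): return np.array([(q[:2]-st)@X,(q[:2]-st)@Y])*1000
def ball(im,m,st,y):
    p=proj(m,np.r_[st+.006*X+y*Y,.077]); u,v=p.astype(int)
    s=im[v-22:v+23,u-22:u+23].max(2); k=cv2.morphologyEx((s<50).astype(np.uint8),cv2.MORPH_OPEN,np.ones((7,7)))
    n,l,a,c=cv2.connectedComponentsWithStats(k); 
    return [(a[i,4],c[i]+[u-22,v-22],jig(ray(m,c[i]+[u-22,v-22],.0766),st)) for i in range(1,n)]
E
python3 - <<'E'
from h import *
print(r.read_state()['ee_pos'])
im,m=snap('wrist','w8')
print('b0',ball(im,m,ST0,-.02)); print('b1',ball(im,m,ST1,.019)); print('b2',ball(im,m,ST1-.092*Y,-.02))
print([(c,jig(q,ST0)) for c,q in find('spot_point','lever0','wrist',m)])
print([(c,jig(q,ST0)) for c,q in find('spot_point','tube0','wrist',m)])
E
```

```text
[0.4539 0.2385 0.1605]
b0 [(np.int32(179), array([280.5307, 134.6201]), array([  6.2853, -21.7209]))]
b1 [(np.int32(226), array([346.292 , 135.5973]), array([ 5.5629, 20.6261]))]
b2 [(np.int32(171), array([522.0526, 135.1696]), array([  5.8599, -20.1345]))]
[(0.77, array([   5.9355, -204.2702])), (0.72, array([  2.7543, -20.1869])), (0.64, array([  7.0949, -72.7208]))]
[(0.9, array([2.038 , 5.1644]))]
```

Request:
{"op": "arm_command", "data": {
  "xyz": [
    [-0.005,-0.035,0],
    [-0.01,-0.07,0],
    [-0.01,-0.105,0],
    [-0.01,-0.14,0],
    [-0.01,-0.175,0],
    [-0.01,-0.21,0],
    [-0.01,-0.245,0],
    [-0.01,-0.28,0],
    [0.0,-0.315,0],
    [0.01,-0.35,0],
    [0.02,-0.385,0],
    [0.0284,-0.42,-0.02],
    [0.0284,-0.45,-0.04],
    [0.0284,-0.4688,-0.07],
    [0.0284,-0.4688,-0.1],
    [0.0284,-0.4688,-0.13],
    [0.0284,-0.4688,-0.13],
    [0.0284,-0.4688,-0.13],
    [0.0284,-0.4688,-0.13]
  ],
  "rot": [
    [0,0,-0.05],
    [0,0,-0.1],
    [0,0,-0.15],
    [0,0,-0.2],
    [0,0,-0.25],
    [0,0,-0.3],
    [0,0,-0.35],
    [0,0,-0.4],
    [0,0,-0.45],
    [0,0,-0.5],
    [0,0,-0.55],
    [0,0,-0.584],
    [0,0,-0.584],
    [0,0,-0.584],
    [0,0,-0.584],
    [0,0,-0.584],
    [0,0,-0.584],
    [0,0,-0.584],
    [0,0,-0.584]
  ]
}}

```text
time: 27.48
ee_pos: [0.4832, -0.2296, 0.0309]
eef_rot: [0.997, -0.083, 0.0, 0.0]
ft_force: [-0.3, -0.0, -0.0]
width: 0.0349
grip_force: 0.0
```

Run:
```python
from h import *
s=r.read_state();print(s['ee_pos'],2*np.arctan2(s['eef_rot'][1],s['eef_rot'][0]))
im,m=snap('wrist','w9'); print(proj(m,[.504,-.234,.016]))
hsv=cv2.cvtColor(im[:,:,::-1].copy(),cv2.COLOR_BGR2HSV); mask=cv2.inRange(hsv,(18,120,60),(32,255,255)); mask[262:]=0
for v in range(120,262,10):
    u=np.flatnonzero(mask[v,180:390]); 
    if len(u): print(v,u.min()+180,u.max()+180,ray(m,((u.min()+u.max())/2+180.5,v),.010)[:2])
print([ (v,im[v,275:288].mean(1).mean().round()) for v in range(170,250,4)])
```

```text
[ 0.4832 -0.2296  0.0309] -0.16590603425625688
[279.8291 215.8515]
120 264 289 [ 0.5575 -0.2415]
130 264 289 [ 0.5521 -0.2405]
140 264 289 [ 0.5467 -0.2396]
150 265 289 [ 0.5412 -0.2389]
160 265 289 [ 0.5356 -0.238 ]
170 265 290 [ 0.5298 -0.2373]
180 265 289 [ 0.5241 -0.236 ]
190 265 289 [ 0.5182 -0.235 ]
200 266 289 [ 0.5122 -0.2343]
210 267 288 [ 0.5061 -0.2332]
220 266 289 [ 0.4999 -0.2322]
230 266 289 [ 0.4936 -0.2311]
240 267 289 [ 0.4872 -0.2303]
250 268 289 [ 0.4806 -0.2295]
260 268 289 [ 0.474  -0.2283]
[(170, np.float64(157.0)), (174, np.float64(158.0)), (178, np.float64(158.0)), (182, np.float64(157.0)), (186, np.float64(157.0)), (190, np.float64(157.0)), (194, np.float64(157.0)), (198, np.float64(157.0)), (202, np.float64(157.0)), (206, np.float64(157.0)), (210, np.float64(156.0)), (214, np.float64(71.0)), (218, np.float64(156.0)), (222, np.float64(158.0)), (226, np.float64(145.0)), (230, np.float64(79.0)), (234, np.float64(80.0)), (238, np.float64(94.0)), (242, np.float64(99.0)), (246, np.float64(79.0))]
```

Request:
{"op": "arm_command", "data": {
  "xyz": [
    [0,0,-0.015],
    [0,0,-0.025],
    [0,0,-0.028],
    [0,0,-0.028],
    [0,0,-0.028]
  ],
  "rot": [
    [0,0,0],
    [0,0,0],
    [0,0,0],
    [0,0,0],
    [0,0,0]
  ]
}}

```text
time: 27.95
ee_pos: [0.4827, -0.2293, 0.0025]
eef_rot: [0.997, -0.083, 0.0, 0.0]
ft_force: [0.3, 0.2, 0.6]
width: 0.035
grip_force: 0.0
```

Request:
{"op": "arm_command", "data": {
  "xyz": [
    [0,0,0],
    [0,0,0],
    [0,0,0],
    [0,0,0],
    [0,0,0],
    [0,0,0]
  ],
  "rot": [
    [0,0,0],
    [0,0,0],
    [0,0,0],
    [0,0,0],
    [0,0,0],
    [0,0,0]
  ],
  "grip": 0.1,
  "squeeze": 30
}}

```text
time: 28.45
ee_pos: [0.4826, -0.2293, 0.0021]
eef_rot: [0.997, -0.083, 0.0, 0.0]
ft_force: [-0.1, 1.0, 2.1]
width: 0.0153
grip_force: 30.0
```

Request:
{"op": "arm_command", "data": {
  "xyz": [
    [0,0,0.01],
    [0,0,0.04],
    [-0.01,0,0.08],
    [-0.02,0.01,0.12],
    [-0.03,0.035,0.14],
    [-0.036,0.07,0.14],
    [-0.036,0.105,0.14],
    [-0.036,0.14,0.14],
    [-0.036,0.175,0.14],
    [-0.036,0.21,0.14],
    [-0.036,0.245,0.14],
    [-0.036,0.28,0.14],
    [-0.036,0.315,0.14],
    [-0.036,0.35,0.13],
    [-0.0359,0.38,0.11],
    [-0.0359,0.3885,0.09],
    [-0.0359,0.3885,0.08],
    [-0.0359,0.3885,0.08],
    [-0.0359,0.3885,0.08],
    [-0.0359,0.3885,0.08]
  ],
  "rot": [
    [0,0,0],
    [0,0,0],
    [0,0,0.05],
    [0,0,0.1],
    [0,0,0.15],
    [0,0,0.2],
    [0,0,0.25],
    [0,0,0.3],
    [0,0,0.35],
    [0,0,0.4],
    [0,0,0.45],
    [0,0,0.5],
    [0,0,0.55],
    [0,0,0.584],
    [0,0,0.584],
    [0,0,0.584],
    [0,0,0.584],
    [0,0,0.584],
    [0,0,0.584],
    [0,0,0.584]
  ]
}}

```text
time: 30.12
ee_pos: [0.4474, 0.158, 0.083]
eef_rot: [0.978, 0.206, 0.001, 0.0]
ft_force: [1.1, -0.2, -0.3]
width: 0.0153
grip_force: 30.0
```

Run:
```python
from h import *
s=r.read_state();print(s['ee_pos'],jig(s['ee_pos'],ST1),2*np.arctan2(s['eef_rot'][1],s['eef_rot'][0]),s['width'])
im,m=snap('wrist','w10'); print(proj(m,np.r_[ST1-.075*X,.0971]))
hsv=cv2.cvtColor(im[:,:,::-1].copy(),cv2.COLOR_BGR2HSV); mask=cv2.inRange(hsv,(18,120,60),(32,255,255)); mask[262:]=0
for v in range(80,240,20):
    u=np.flatnonzero(mask[v,220:350]); 
    if len(u): print(v,u.min()+220,u.max()+220)
g=im[:,276:289].mean((1,2)).round().astype(int); print(g[70:100],g[210:245])
v=210+np.argmin(g[210:232]); print(v,jig(ray(m,(282,v+.5),.097),ST1)); print('b1',ball(im,m,ST1,.019))
```

```text
[0.4474 0.158  0.083 ] [-96.8248  -0.6034] 0.4155738085463968 0.015258033112223663
[278.8009 228.4383]
100 263 297
120 265 297
140 265 297
160 265 297
180 265 296
200 266 296
220 266 296
[ 98  95  95  97  91  69  38  59  96 107  94  65  46  42  39  46  74 112
 158 183 186 185 185 185 185 185 185 185 185 184] [183 183 183 183 183 183 182 183 182 182 183 183 182 183 182 171 127  87
  83  87 105 144 174 177 162 137 118 102  97  98  98  98  97  98  97]
228 [-75.0653  -1.5802]
b1 [(np.int32(843), array([237.7485,  64.013 ]), array([ 3.1861, 20.0248]))]
```

Request:
{"op": "arm_command", "data": {
  "xyz": [
    [-0.0002,0.0005,-0.02],
    [-0.0002,0.0005,-0.0405],
    [-0.0002,0.0005,-0.0405],
    [-0.0002,0.0005,-0.0405],
    [-0.0002,0.0005,-0.0405]
  ],
  "rot": [
    [0,0,0],
    [0,0,0],
    [0,0,0],
    [0,0,0],
    [0,0,0]
  ]
}}

```text
time: 30.58
ee_pos: [0.4472, 0.1596, 0.0428]
eef_rot: [0.978, 0.207, 0.001, -0.0]
ft_force: [0.4, 0.5, -0.9]
width: 0.0152
grip_force: 30.0
```

Request:
{"op": "arm_command", "data": {
  "xyz": [
    [0.0046,0.002,0],
    [0.0091,0.004,0],
    [0.0137,0.0061,0],
    [0.0183,0.0081,0],
    [0.0229,0.0101,0],
    [0.0229,0.0101,0]
  ],
  "rot": [
    [0,0,0],
    [0,0,0],
    [0,0,0],
    [0,0,0],
    [0,0,0],
    [0,0,0]
  ]
}}

```text
time: 31.08
ee_pos: [0.4703, 0.1703, 0.0415]
eef_rot: [0.978, 0.207, 0.0, -0.0]
ft_force: [-0.6, 0.1, -0.2]
width: 0.015
grip_force: 30.0
```

Request:
{"op": "arm_command", "data": {
  "xyz": [
    [0.0055,0.0024,0],
    [0.011,0.0048,0],
    [0.0165,0.0073,-0.0005],
    [0.022,0.0097,-0.0005],
    [0.0274,0.0121,-0.001],
    [0.0329,0.0145,-0.001],
    [0.0375,0.0166,-0.001],
    [0.0375,0.0166,-0.001],
    [0.0375,0.0166,-0.001],
    [0.0375,0.0166,-0.001]
  ],
  "rot": [
    [0,0,0],
    [0,0,0],
    [0,0,0],
    [0,0,0],
    [0,0,0],
    [0,0,0],
    [0,0,0],
    [0,0,0],
    [0,0,0],
    [0,0,0]
  ]
}}

```text
time: 31.92
ee_pos: [0.5069, 0.1865, 0.0405]
eef_rot: [0.978, 0.207, 0.0, -0.0]
ft_force: [1.1, -0.1, 0.2]
width: 0.0149
grip_force: 30.0
```

Run:
```python
from h import *
s=r.read_state();print(s['ee_pos'],jig(s['ee_pos'],ST1),s['width'],s['ft_force'])
im,m=snap('wrist','w11')
g=im[:,278:287].mean((1,2)).round().astype(int); print(list(zip(range(200,245),g[200:245])))
for v in range(212,234,2): print(v,jig(ray(m,(282,v+.5),.0545),ST1)[0].round(1),jig(ray(m,(282,v+.5),.064),ST1)[0].round(1))
```

```text
[0.5069 0.1865 0.0405] [-30.8433   1.3414] 0.014893534051013253 [ 1.1255 -0.0883  0.2413]
[(200, np.int64(82)), (201, np.int64(82)), (202, np.int64(84)), (203, np.int64(84)), (204, np.int64(83)), (205, np.int64(82)), (206, np.int64(83)), (207, np.int64(84)), (208, np.int64(82)), (209, np.int64(82)), (210, np.int64(81)), (211, np.int64(82)), (212, np.int64(81)), (213, np.int64(82)), (214, np.int64(82)), (215, np.int64(86)), (216, np.int64(114)), (217, np.int64(153)), (218, np.int64(170)), (219, np.int64(174)), (220, np.int64(173)), (221, np.int64(172)), (222, np.int64(173)), (223, np.int64(172)), (224, np.int64(173)), (225, np.int64(169)), (226, np.int64(145)), (227, np.int64(96)), (228, np.int64(77)), (229, np.int64(78)), (230, np.int64(85)), (231, np.int64(115)), (232, np.int64(151)), (233, np.int64(163)), (234, np.int64(148)), (235, np.int64(125)), (236, np.int64(103)), (237, np.int64(90)), (238, np.int64(88)), (239, np.int64(88)), (240, np.int64(89)), (241, np.int64(89)), (242, np.int64(89)), (243, np.int64(89)), (244, np.int64(88))]
212 -1.1 1.5
214 -2.1 0.5
216 -3.1 -0.4
218 -4.2 -1.4
220 -5.2 -2.3
222 -6.2 -3.3
224 -7.2 -4.2
226 -8.3 -5.2
228 -9.3 -6.2
230 -10.3 -7.2
232 -11.4 -8.1
```

Request:
{"op": "arm_command", "data": {
  "xyz": [
    [0.0035,0.0015,0],
    [0.0065,0.0029,0],
    [0.0087,0.0038,0],
    [0.0087,0.0038,0],
    [0.0087,0.0038,0],
    [0.0087,0.0038,0]
  ],
  "rot": [
    [0,0,0],
    [0,0,0],
    [0,0,0],
    [0,0,0],
    [0,0,0],
    [0,0,0]
  ]
}}

```text
time: 32.47
ee_pos: [0.5158, 0.1903, 0.0405]
eef_rot: [0.978, 0.207, 0.0, -0.0]
ft_force: [2.8, -1.4, 0.9]
width: 0.0152
grip_force: 30.0
```

Request:
{"op": "arm_command", "data": {
  "xyz": [
    [0,0,0],
    [0,0,0],
    [0,0,0],
    [0,0,0.0],
    [0,0,0.02],
    [0,0,0.05],
    [-0.03,-0.013,0.07],
    [-0.06,-0.027,0.08],
    [-0.085,-0.038,0.08],
    [-0.085,-0.038,0.08],
    [-0.085,-0.038,0.08],
    [-0.085,-0.038,0.08]
  ],
  "rot": [
    [0,0,0],
    [0,0,0],
    [0,0,0],
    [0,0,0],
    [0,0,0],
    [0,0,0],
    [0,0,0],
    [0,0,0],
    [0,0,0],
    [0,0,0],
    [0,0,0],
    [0,0,0]
  ],
  "grip": 0.35
}}

```text
time: 33.47
ee_pos: [0.4308, 0.1526, 0.1207]
eef_rot: [0.978, 0.208, 0.0, -0.0]
ft_force: [0.0, -0.3, 0.5]
width: 0.0303
grip_force: 0.0
```

Run:
```python
from h import *
s=r.read_state();print(s['ee_pos'],jig(s['ee_pos'],ST1))
im,m=snap('wrist','w12')
for st in (ST1,ST0):
  u=int(proj(m,np.r_[st,.0545])[0]); print(u)
  g=im[:,u-4:u+5].mean((1,2)).round().astype(int)
  print([(v,g[v],jig(ray(m,(u,v+.5),.0545),st)[0].round(1),jig(ray(m,(u,v+.5),.064),st)[0].round(1)) for v in list(range(44,66))+list(range(122,132))])
cv2.imwrite('pics/w12c.png',cv2.resize(im[10:150,100:320,::-1],None,fx=3.6,fy=3.6,interpolation=cv2.INTER_CUBIC))
```

```text
[0.4308 0.1526 0.1207] [-114.1722    1.1076]
282
[(44, np.int64(97), np.float64(7.8), np.float64(5.7)), (45, np.int64(98), np.float64(7.2), np.float64(5.1)), (46, np.int64(96), np.float64(6.6), np.float64(4.6)), (47, np.int64(97), np.float64(6.1), np.float64(4.0)), (48, np.int64(98), np.float64(5.5), np.float64(3.4)), (49, np.int64(96), np.float64(4.9), np.float64(2.9)), (50, np.int64(96), np.float64(4.3), np.float64(2.3)), (51, np.int64(95), np.float64(3.7), np.float64(1.7)), (52, np.int64(95), np.float64(3.1), np.float64(1.1)), (53, np.int64(93), np.float64(2.5), np.float64(0.6)), (54, np.int64(82), np.float64(1.9), np.float64(-0.0)), (55, np.int64(51), np.float64(1.3), np.float64(-0.6)), (56, np.int64(25), np.float64(0.7), np.float64(-1.2)), (57, np.int64(27), np.float64(0.1), np.float64(-1.7)), (58, np.int64(42), np.float64(-0.5), np.float64(-2.3)), (59, np.int64(67), np.float64(-1.1), np.float64(-2.9)), (60, np.int64(103), np.float64(-1.7), np.float64(-3.5)), (61, np.int64(132), np.float64(-2.3), np.float64(-4.1)), (62, np.int64(156), np.float64(-3.0), np.float64(-4.6)), (63, np
[... 1879 characters left out ...]
(174), np.float64(-4.3), np.float64(-5.9)), (65, np.int64(173), np.float64(-4.9), np.float64(-6.5)), (122, np.int64(171), np.float64(-41.3), np.float64(-41.4)), (123, np.int64(170), np.float64(-41.9), np.float64(-42.0)), (124, np.int64(170), np.float64(-42.6), np.float64(-42.6)), (125, np.int64(169), np.float64(-43.3), np.float64(-43.3)), (126, np.int64(170), np.float64(-43.9), np.float64(-43.9)), (127, np.int64(171), np.float64(-44.6), np.float64(-44.6)), (128, np.int64(176), np.float64(-45.3), np.float64(-45.2)), (129, np.int64(181), np.float64(-46.0), np.float64(-45.9)), (130, np.int64(185), np.float64(-46.6), np.float64(-46.5)), (131, np.int64(186), np.float64(-47.3), np.float64(-47.2))]
```

View pics/w12c.png

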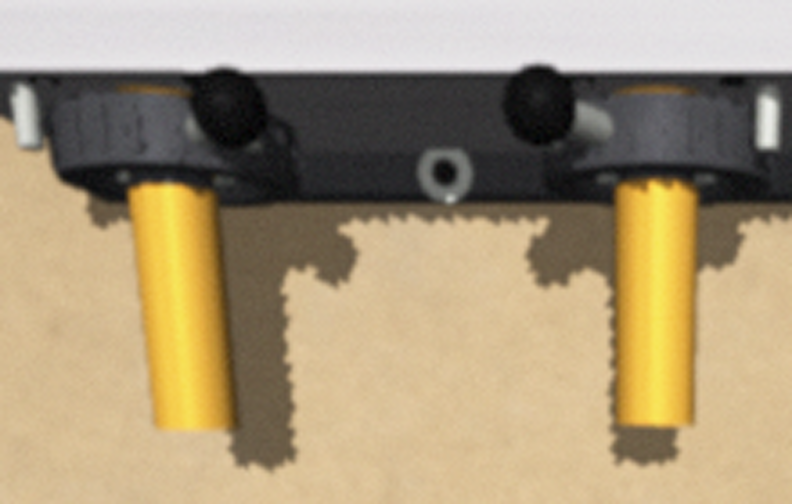

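Both tubes are seated, with outer ends at crop rows 430 and 427 and the grooves at the collar faces. Lever 0 is on the locked side. Next is locking collar 1.

Request:
{"op": "arm_command", "data": {
  "xyz": [
    [0.03,0.02,0],
    [0.065,0.042,0],
    [0.0987,0.0641,0],
    [0.0987,0.0641,-0.02],
    [0.0987,0.0641,-0.045],
    [0.0987,0.0641,-0.0502],
    [0.0987,0.0641,-0.0502],
    [0.0987,0.0641,-0.0502]
  ],
  "rot": [
    [0,0,0],
    [0,0,0],
    [0,0,0],
    [0,0,0],
    [0,0,0],
    [0,0,0],
    [0,0,0],
    [0,0,0]
  ]
}}

```text
time: 34.18
ee_pos: [0.5293, 0.2164, 0.0705]
eef_rot: [0.978, 0.207, -0.0, 0.0]
ft_force: [1.1, -0.1, 1.6]
width: 0.0305
grip_force: 0.0
```

Request:
{"op": "arm_command", "data": {
  "xyz": [
    [0,0,0],
    [0,0,0],
    [0,0,0],
    [0,0,0],
    [0,0,0],
    [0,0,0]
  ],
  "rot": [
    [0,0,0],
    [0,0,0],
    [0,0,0],
    [0,0,0],
    [0,0,0],
    [0,0,0]
  ],
  "grip": 0.05,
  "squeeze": 12
}}

```text
time: 34.68
ee_pos: [0.5295, 0.2167, 0.071]
eef_rot: [0.978, 0.207, 0.001, -0.0]
ft_force: [-1.5, 0.6, 5.7]
width: 0.0103
grip_force: 11.5
```

Request:
{"op": "arm_command", "data": {
  "xyz": [
    [0.0019,-0.0043,0.0023],
    [0.0039,-0.0089,0.0039],
    [0.0059,-0.0134,0.0049],
    [0.008,-0.018,0.0052],
    [0.01,-0.0226,0.0049],
    [0.012,-0.0272,0.0039],
    [0.014,-0.0317,0.0023],
    [0.0155,-0.035,0.0007],
    [0.0162,-0.0368,-0.0004],
    [0.0162,-0.0368,-0.0004],
    [0.0162,-0.0368,-0.0004],
    [0.0162,-0.0368,-0.0004],
    [0.0162,-0.0368,-0.0004]
  ],
  "rot": [
    [0,0,0],
    [0,0,0],
    [0,0,0],
    [0,0,0],
    [0,0,0],
    [0,0,0],
    [0,0,0],
    [0,0,0],
    [0,0,0],
    [0,0,0],
    [0,0,0],
    [0,0,0],
    [0,0,0]
  ]
}}

```text
time: 35.77
ee_pos: [0.5456, 0.1795, 0.0699]
eef_rot: [0.978, 0.207, 0.0, 0.0]
ft_force: [-1.3, 2.9, 4.8]
width: 0.0107
grip_force: 13.2
```

Request:
{"op": "arm_command", "data": {
  "xyz": [
    [0,0,0],
    [0,0,0],
    [0,0,0],
    [0,0,0.02],
    [0,0,0.05],
    [-0.04,-0.018,0.08],
    [-0.075,-0.033,0.09],
    [-0.075,-0.033,0.09],
    [-0.075,-0.033,0.09],
    [-0.075,-0.033,0.09]
  ],
  "rot": [
    [0,0,0],
    [0,0,0],
    [0,0,0],
    [0,0,0],
    [0,0,0],
    [0,0,0],
    [0,0,0],
    [0,0,0],
    [0,0,0],
    [0,0,0]
  ],
  "grip": 0.35
}}

```text
time: 36.6
ee_pos: [0.4706, 0.1461, 0.1598]
eef_rot: [0.978, 0.207, 0.0, 0.0]
ft_force: [-0.1, -0.3, -0.3]
width: 0.0304
grip_force: 0.0
```

Run:
```python
from h import *
print(r.read_state()['ee_pos'])
im,m=snap('wrist','w13')
for n,st in (('b0',ST0),('b1',ST1),('b2',ST1-.092*Y)): print(n,ball(im,m,st,-.02))
m2=snap('side','side1')[1]; print(find('spot_point','tray','side',m2),find('spot_point','offcut1','side',m2),find('spot_point','tube0','side',m2))
cv2.imwrite('pics/w13c.png',cv2.resize(im[30:220,80:400,::-1],None,fx=2.5,fy=2.5,interpolation=cv2.INTER_CUBIC))
```

```text
[0.4706 0.1461 0.1598]
b0 [(np.int32(379), array([161.934 , 106.1847]), array([  4.3802, -25.615 ]))]
b1 [(np.int32(322), array([285.2236, 105.0776]), array([  5.1866, -24.2939]))]
b2 [(np.int32(177), array([404.7345, 103.5989]), array([  6.2496, -20.0588]))]
[(0.67, array([ 0.4969, -0.4023,  0.0001]))] [(0.7, array([ 0.4982, -0.4007,  0.0136]))] [(0.67, array([0.5364, 0.1977, 0.0452])), (0.61, array([ 0.4613, -0.0504,  0.0078])), (0.52, array([0.4964, 0.2784, 0.0431])), (0.44, array([0.5476, 0.1799, 0.0733]))]
```

View pics/w13c.png

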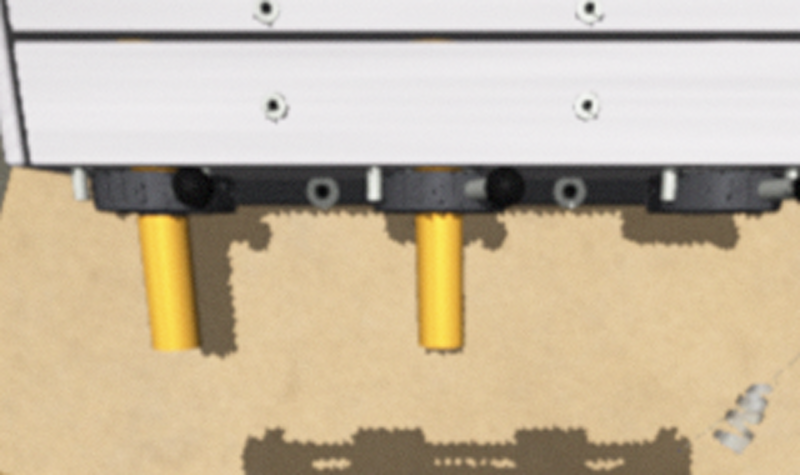

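View pics/side1.png

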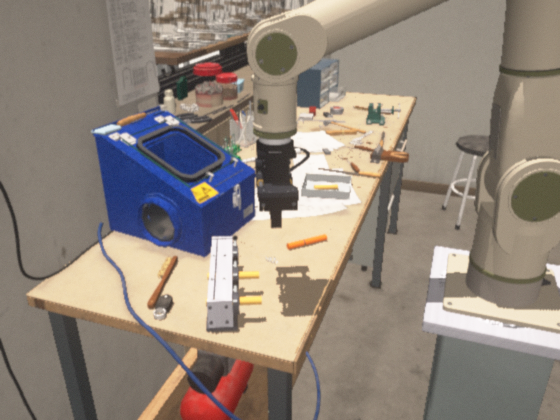

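Both collars are locked and the two tubes project evenly. The tray has been knocked a couple of centimetres, but the offcut is still inside it. I'm handing in.

```bash
python3 -c "
from bench import r
print(r.close_job())"
```

```text
the job is handed in; nothing more can be done
None
```

The job is handed in: the one offcut is in the tray, both grooved tubes are in the left and middle bores with grooves level with the collar faces (within about 0.5 mm by camera), and both those collars are turned to the locked mark.

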